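# Show the customer which cassette replaces the worn one

### The arm

A 6-joint arm with a two-finger parallel gripper is mounted at the origin on the work surface. World frame = base frame: x ahead of the robot, y to its left, z up, the work surface at z = 0. Lengths are in m, angles in degrees, forces in N, time in s.
With the tool pointing down it reaches from about 0.4 to 0.825 m from the base axis. Payload 7 kg.
Tool frame: the origin (TCP) lies on the centre line of the jaws, within the pads' length; the fingertips stand 11 mm ahead of it and the grasp point (between the pads) lies 8 mm behind it; z points along the fingers, y is the direction in which the jaws open and shut (so a half turn about z gives the same grasp; the last joint's range is limited). The gripper opens to 88 mm and grips with 3 to 60 N. Pads are 19 mm wide; open, the fingers measure 130 mm over their backs; the gripper's body (78 mm by 193 mm) begins 47 mm behind the grasp point.
Start: joints at [16.507, 20.546, 0.682, 0, -70.136, -16.507], TCP at [0.675, -0, 0.238] pointing down, gripper open.
Joint ranges: [-176.03, 176.03], [-82.01, 121.73], [-58.28, 71.71], [-173.87, 95.51], [-174.79, -0.11], [-173.66, 173.66]. Speed limits (degrees/s): [136.94, 136.94, 172.46, 180, 180, 180].

### API

Orientations are given as [roll, pitch, yaw] about the fixed x, y, z axes, in that order (R = Rz(yaw) Ry(pitch) Rx(roll)).
In Python, from plant import ctrl, cams, order gives the robot as it stands.
- The arm moves only by the tool jog_arm, never from a script. Its argument "motion" is a list of rows, each an object with "offset": the shift along the tool's x, y, z in mm, a list of three; "roll": the turn about the tool's z in rad; "hand": the finger opening in mm, from 0 to 87.6. A call has 1 to 20 rows; each row is the pose to reach, as a shift and turn from the pose commanded when the call began, along the tool's axes at that moment; what a row does not reach only later rows make up. A row lasts 1/12 s, in which the tool goes at most 41.7 mm and 7.16 degrees, less where a joint would pass 70% of its speed; a pose out of reach is approached as far as the arm can. A call with a gripper value outside its range is refused whole. The fingers move at their own pace and stop on an object; the grip force is fixed at half the most. Time passes only in rows, so rows that repeat a pose let the fingers close. It gives the time, the measured TCP pose, the force and the opening at its end, in the units of the state.
- ctrl.get_obs(): the state, without advancing time (a new reading comes with each control period).
- cams.snapshot(name): name is "scene" or "side" or "wrist"; returns a dict with "img" (384x512x3 uint8, red, green, blue), "K" (3x3 intrinsics, pixels), "cam_to_world" (4x4, takes a point from camera to world coordinates); the wrist camera has in their place "T_tool_cam" (4x4, takes a point from camera to tool coordinates, whose origin is the TCP and whose axes are the flange's). Camera axes: x right, y down, z forward; pixel columns grow to the right and rows downward; lengths in m; the calibration is good to about 2 mm. A picture is of the moment at which its call begins: read the wrist's pose just before it. There is no depth.
- order.close_job(): hands the job in, once; it reports no verdict.
The state is a dict: "clock": time; "joint_pos": joint angles; "qvel": joint speeds; "tau": joint torques, N m; "tool_pos": TCP position; "orientation": TCP orientation; "force": force on the tool from outside, world axes, zero at the start; "moment": the same for the moment, N m; "opening": finger opening in m.
Only numpy, scipy, OpenCV 4.12 (cv2) and the standard library are available. Lean on these libraries where they do the work, as an engineer would, in place of code of your own. Each camera call takes 0.05 s, during which the arm holds its last target. There are 200 camera calls.

### The job

A customer has brought a worn bicycle cassette, the one lying in the small square job tray, and asks which of the three new cassettes in the row on the counter replaces it. Point down at the worn one in the job tray, fingertips about 3 cm above its middle, and stay there for a good two seconds; then move over, point in the same way for a good two seconds at the new cassette of the same size, and finish with the hand still pointing at it. Touch nothing at all, and do not bring the hand down over any other cassette on the way.

Things in the scene. Friction and masses are not known exactly. Their poses are not given: they have to be found in the camera images.
- job_tray: Small square open tray of grey plastic, 178 x 178 mm outside, rim 24 mm high, floor 4 mm thick, walls 4 mm. It stands on the counter in front of the robot, straight ahead or to the right, and holds the one cassette that the customer has brought. Origin: centre of its underside, at counter height; z up.
- scrap_tray: Long open tray of grey plastic, 322 x 178 mm outside, rim 34 mm high, floor and walls 4 mm thick, at the left edge of the work area. It holds the two worn cassettes of earlier jobs, which have nothing to do with this customer. Origin: centre of its underside; long side along its x; z up.
- old_small: Steel bicycle cassette, 100 mm across (23 teeth), nine sprockets stepped like a cone, largest below, smallest (51 mm) on top; 40 mm tall, loose. Worn: the worn one lying in job_tray (origin within 15 mm of the tray's, 4 mm above the counter) is the customer's; the other two lie in scrap_tray on its floor, side by side. Origin: centre of its underside; z up.
- old_small_top (a point): The middle of the top of old_small, on its axis at the height of the lock ring's upper face, 40 mm above its underside (the bore, 24 mm wide, is open there).
- old_medium: Steel bicycle cassette, 120 mm across (28 teeth), nine sprockets stepped like a cone, largest below, smallest (51 mm) on top; 40 mm tall, loose. Worn: the worn one lying in job_tray (origin within 15 mm of the tray's, 4 mm above the counter) is the customer's; the other two lie in scrap_tray on its floor, side by side. Origin: centre of its underside; z up.
- old_medium_top (a point): The middle of the top of old_medium, on its axis at the height of the lock ring's upper face, 40 mm above its underside (the bore, 24 mm wide, is open there).
- old_large: Steel bicycle cassette, 145 mm across (34 teeth), nine sprockets stepped like a cone, largest below, smallest (51 mm) on top; 40 mm tall, loose. Worn: the worn one lying in job_tray (origin within 15 mm of the tray's, 4 mm above the counter) is the customer's; the other two lie in scrap_tray on its floor, side by side. Origin: centre of its underside; z up.
- old_large_top (a point): The middle of the top of old_large, on its axis at the height of the lock ring's upper face, 40 mm above its underside (the bore, 24 mm wide, is open there).
- new_small: Steel bicycle cassette, 100 mm across (23 teeth), nine sprockets stepped like a cone, largest below, smallest (51 mm) on top; 40 mm tall, loose. New: the new ones stand in a row on the bare counter, 0.65 to 0.71 m ahead, middles 160 mm or more apart, in any order, with loose shop things up to 122 mm tall in front of them. Origin: centre of its underside; z up.
- new_small_top (a point): The middle of the top of new_small, on its axis at the height of the lock ring's upper face, 40 mm above its underside (the bore, 24 mm wide, is open there).
- new_medium: Steel bicycle cassette, 120 mm across (28 teeth), nine sprockets stepped like a cone, largest below, smallest (51 mm) on top; 40 mm tall, loose. New: the new ones stand in a row on the bare counter, 0.65 to 0.71 m ahead, middles 160 mm or more apart, in any order, with loose shop things up to 122 mm tall in front of them. Origin: centre of its underside; z up.
- new_medium_top (a point): The middle of the top of new_medium, on its axis at the height of the lock ring's upper face, 40 mm above its underside (the bore, 24 mm wide, is open there).
- new_large: Steel bicycle cassette, 145 mm across (34 teeth), nine sprockets stepped like a cone, largest below, smallest (51 mm) on top; 40 mm tall, loose. New: the new ones stand in a row on the bare counter, 0.65 to 0.71 m ahead, middles 160 mm or more apart, in any order, with loose shop things up to 122 mm tall in front of them. Origin: centre of its underside; z up.
- new_large_top (a point): The middle of the top of new_large, on its axis at the height of the lock ring's upper face, 40 mm above its underside (the bore, 24 mm wide, is open there).
Things that resemble listed ones, but are neither listed nor needed, are in the scene too. Leave any green or purple look-alike of the old_medium alone. Leave any turquoise look-alike of the new_large alone.

How it is judged (in metres and radians):
On the way, in this order (a step that is already met when the one before it is completed fails the run):
1. the hand points down at the worn cassette in the job tray and stays there for 1.5 s (((horizontal distance between old_small and job_tray below 0.06 m and (horizontal distance between the grasp point and old_small_top below 0.03 m and z of the grasp point in the frame of old_small_top between 0.015 and 0.08 m)) or (horizontal distance between old_medium and job_tray below 0.06 m and (horizontal distance between the grasp point and old_medium_top below 0.03 m and z of the grasp point in the frame of old_medium_top between 0.015 and 0.08 m)) or (horizontal distance between old_large and job_tray below 0.06 m and (horizontal distance between the grasp point and old_large_top below 0.03 m and z of the grasp point in the frame of old_large_top between 0.015 and 0.08 m)))), for 1.5 s.
2. the hand points down at the new cassette of the same size and stays there for 1.5 s (((horizontal distance between old_small and job_tray below 0.06 m and (horizontal distance between the grasp point and new_small_top below 0.03 m and z of the grasp point in the frame of new_small_top between 0.015 and 0.08 m)) or (horizontal distance between old_medium and job_tray below 0.06 m and (horizontal distance between the grasp point and new_medium_top below 0.03 m and z of the grasp point in the frame of new_medium_top between 0.015 and 0.08 m)) or (horizontal distance between old_large and job_tray below 0.06 m and (horizontal distance between the grasp point and new_large_top below 0.03 m and z of the grasp point in the frame of new_large_top between 0.015 and 0.08 m)))), for 1.5 s.
At the end, for the whole second after the job is handed in: The hand still points at the new cassette of the same size as the one in the job tray: grasp point (19 mm behind the fingertips) within 30 mm sideways of its middle and 15 to 80 mm above its top. Every cassette is at rest within 5 mm of where it started (((horizontal distance between old_small and job_tray below 0.06 m and (horizontal distance between the grasp point and new_small_top below 0.03 m and z of the grasp point in the frame of new_small_top between 0.015 and 0.08 m)) or (horizontal distance between old_medium and job_tray below 0.06 m and (horizontal distance between the grasp point and new_medium_top below 0.03 m and z of the grasp point in the frame of new_medium_top between 0.015 and 0.08 m)) or (horizontal distance between old_large and job_tray below 0.06 m and (horizontal distance between the grasp point and new_large_top below 0.03 m and z of the grasp point in the frame of new_large_top between 0.015 and 0.08 m))) and distance of each of old_small, old_medium, old_large, new_small, new_medium, new_large from where it was at the start of the episode below 0.005 m and linear speed of each of old_small, old_medium, old_large, new_small, new_medium, new_large below 0.02 m/s); the robot touches nothing.
It fails at once if the robot touches something (more than 0.5 N) (contact force between any of the fingers, the arm and anything else above 0.5 N).
It fails at once if a cassette is shifted by more than 10 mm or lifted (distance of any of old_small, old_medium, old_large, new_small, new_medium, new_large from where it was at the start of the episode above 0.01 m).
It fails at once if the hand points at a new cassette of another size, or at a worn one in the scrap tray (same reach as above) ((not (horizontal distance between old_small and job_tray below 0.06 m) and ((horizontal distance between the grasp point and new_small_top below 0.03 m and z of the grasp point in the frame of new_small_top between 0.015 and 0.08 m) or (horizontal distance between the grasp point and old_small_top below 0.03 m and z of the grasp point in the frame of old_small_top between 0.015 and 0.08 m))) or (not (horizontal distance between old_medium and job_tray below 0.06 m) and ((horizontal distance between the grasp point and new_medium_top below 0.03 m and z of the grasp point in the frame of new_medium_top between 0.015 and 0.08 m) or (horizontal distance between the grasp point and old_medium_top below 0.03 m and z of the grasp point in the frame of old_medium_top between 0.015 and 0.08 m))) or (not (horizontal distance between old_large and job_tray below 0.06 m) and ((horizontal distance between the grasp point and new_large_top below 0.03 m and z of the grasp point in the frame of new_large_top between 0.015 and 0.08 m) or (horizontal distance between the grasp point and old_large_top below 0.03 m and z of the grasp point in the frame of old_large_top between 0.015 and 0.08 m)))).
It also fails if it takes over 42 s, if anything falls off the work surface, if the arm or the gripper's body presses on something with over 40 N, if the wrist force passes 120 N, or if a joint passes its speed limit or range.

## Working session

There is one attempt and no reset: what is moved stays moved. The work goes in short steps, Python scripts to look and compute and a tool call to move; the robot and the scene stay as the last step left them, time stands still between calls to the robot, and variables do not carry over. Pictures are saved under pics/ and viewed, about 8 in all and at most 12, crops included, and the job is handed in when it is done.

Besides the shell and the picture viewer there is one more tool, called after "Request:" as a command line: name --argument value ..., lists and objects as JSON in quotes. jog_arm: Moves the arm, as the interface text tells. Its arguments: {"type":"object","properties":{"motion":{"type":"array"}},"required":["motion"]}

```bash
mkdir -p pics; ls; python3 - <<'E'
from plant import ctrl,cams,order
import cv2,numpy as np,pickle
o=ctrl.get_obs();print(o['clock'],o['tool_pos'],o['orientation'])
d={}
for n in('scene','side','wrist'):
    s=cams.snapshot(n);d[n]=s;cv2.imwrite(f'pics/{n}0.png',s['img'][:,:,::-1]);print(n,s['K'].tolist(),[np.round(s[k],3).tolist() for k in s if k not in('img','K')])
d['obs']=o
pickle.dump(d,open('d0.pkl','wb'))
E
```

```text
pics
0.0 [ 6.74512878e-01 -1.35818139e-05  2.36643072e-01] [ 1.79904409e+02 -9.15943338e-03 -9.00040828e+01]
scene [[396.9691938452459, 0.0, 258.62463071248254], [0.0, 396.9691938452459, 186.7555920525001], [0.0, 0.0, 1.0]] [[[-0.862, 0.37, -0.346, 0.866], [0.507, 0.628, -0.59, 0.944], [-0.001, -0.684, -0.73, 0.982], [0.0, 0.0, 0.0, 1.0]]]
side [[483.49187417609375, 0.0, 264.81723504106617], [0.0, 483.49187417609375, 188.84918611575517], [0.0, 0.0, 1.0]] [[[-0.884, -0.328, 0.334, -0.118], [-0.467, 0.637, -0.613, 1.239], [-0.012, -0.698, -0.716, 1.309], [0.0, 0.0, 0.0, 1.0]]]
wrist [[268.01889291025685, 0.0, 255.4804385255401], [0.0, 268.01889291025685, 191.39552732982526], [0.0, 0.0, 1.0]] [[[-0.0, -0.958, -0.286, 0.077], [1.0, -0.0, -0.0, -0.0], [-0.0, -0.286, 0.958, -0.146], [0.0, 0.0, 0.0, 1.0]]]
```

View pics/scene0.png

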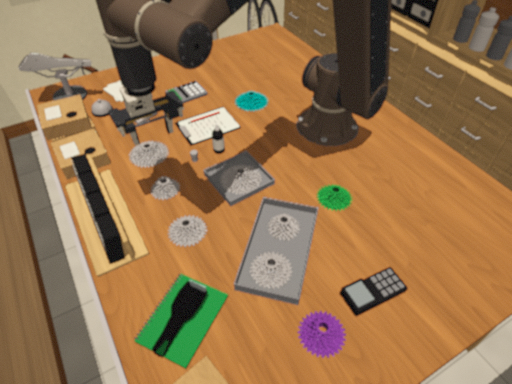

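View pics/side0.png

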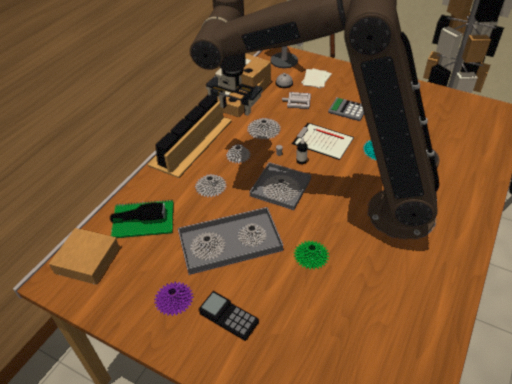

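View pics/wrist0.png

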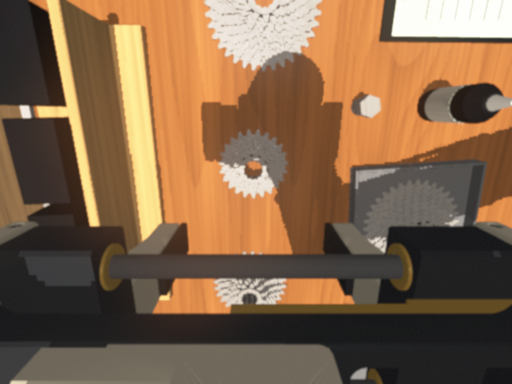

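The scene view shows the row of new cassettes at about (148,153), (164,187) and (188,230). The job-tray cassette is at (243,182) and the scrap pair at (284,227) and (270,270). The side view has the row at (264,128), (237,153) and (211,185), the job cassette at about (283,188) and the scrap pair at (252,234) and (207,246). The wrist view shows the row as large, small, then a third one half hidden at (250,285). The job cassette, at (412,215), is partly cut off by the gripper. I'll enlarge both fixed views.

```bash
python3 - <<'E'
import cv2
for n,(x,y,w,h) in {'scene':(120,130,200,150),'side':(180,105,160,120)}.items():
    k=800//w
    im=cv2.imread(f'pics/{n}0.png')[y:y+h,x:x+w]
    cv2.imwrite(f'pics/{n}0c.png',cv2.convertScaleAbs(cv2.resize(im,None,fx=k,fy=k,interpolation=cv2.INTER_CUBIC),alpha=1.3,beta=20))
E
```

```text
(no output)
```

View pics/scene0c.png

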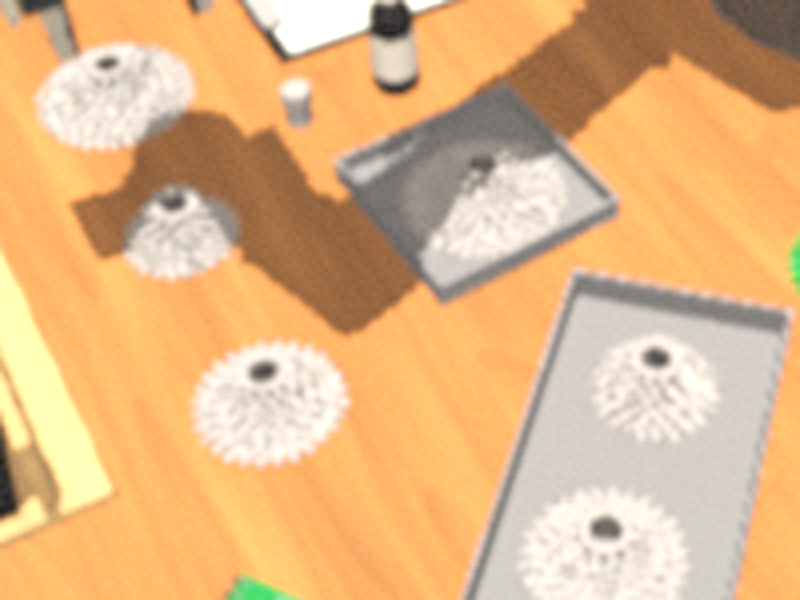

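View pics/side0c.png

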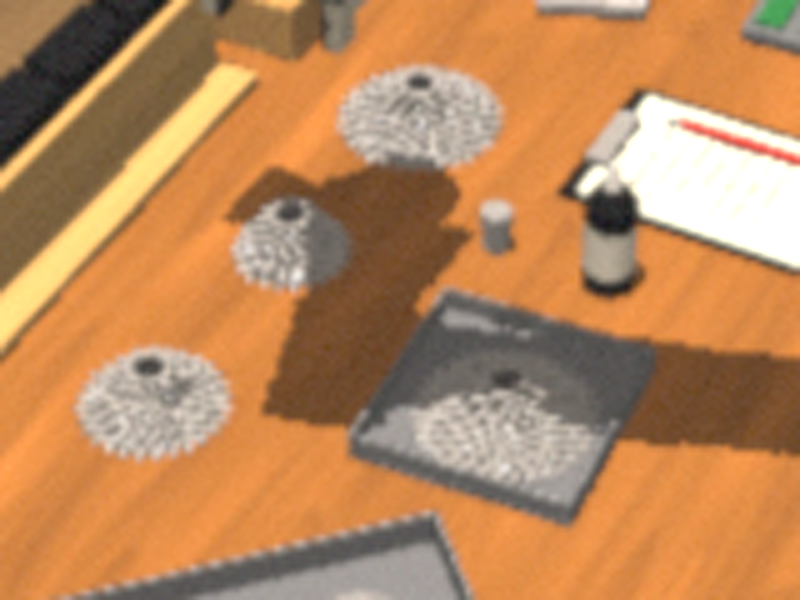

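The crops put the bores, in full-image pixels, at these places:

| Cassette | Scene | Side |
|---|---|---|
| A, left end of the row in scene | (147,145.8) | (264,121.4) |
| B, middle | (163.3,179.8) | (238,147.2) |
| C, right end | (185.8,222.8) | (209.8,178.2) |
| Job cassette | (240.5,170.8) | (281.6,180.8) |
| Scrap 1 / 2 | (283.8,219.3) / (271.3,262) | to be checked |

There is a small cylinder at scene (194,155) and a bottle at scene (218,140).

```bash
cat > h.py <<'E'
import pickle,numpy as np
def ray(s,T,p):
    d=T[:3,:3]@np.linalg.solve(s['K'],[p[0],p[1],1]);return T[:3,3],d
def tri(rs):
    A=np.zeros((3,3));b=np.zeros(3)
    for c,d in rs:
        d=d/np.linalg.norm(d);M=np.eye(3)-np.outer(d,d);A+=M;b+=M@c
    x=np.linalg.solve(A,b);return x,[1e3*np.linalg.norm(np.cross(d/np.linalg.norm(d),x-c)) for c,d in rs]
def width(s,T,x,w): # px width -> m at point x
    z=(np.linalg.inv(T)@np.append(x,1))[2];return w*z/s['K'][0,0]
E
python3 - <<'E'
from h import *
d=pickle.load(open('d0.pkl','rb'))
S,D=d['scene'],d['side'];TS,TD=S['cam_to_world'],D['cam_to_world']
P={'A':((147,145.8),(264,121.4),158/4,162/5),'B':((163.3,179.8),(238,147.2),116/4,118/5),'C':((185.8,222.8),(209.8,178.2),157/4,154/5),
'job':((240.5,170.8),(281.6,180.8),168/4,197/5),'s1':((283.8,219.3),(252,229),128/4,128/4.8),'s2':((271.3,262),(206,240),172/4,36),
'cyl':((193.8,150.5),(279,147),0,0),'bottle':((218,128),(302.5,141),0,0)}
for k,(a,b,w,v) in P.items():
    x,r=tri([ray(S,TS,a),ray(D,TD,b)]);y=x-[0,0,.037]
    print(k,x.round(3),np.round(r,1),'diam',width(S,TS,y,w).round(3),width(D,TD,y,v).round(3))
E
```

```text
A [ 0.663 -0.199  0.038] [0.7 0.7] diam 0.145 0.139
B [ 0.676 -0.002  0.042] [0.4 0.4] diam 0.098 0.096
C [0.683 0.198 0.039] [0.4 0.4] diam 0.12 0.117
job [0.436 0.089 0.042] [0. 0.] diam 0.145 0.149
s1 [0.423 0.339 0.04 ] [1.6 1.6] diam 0.099 0.092
s2 [0.536 0.45  0.042] [3.1 3.1] diam 0.121 0.122
cyl [ 0.531 -0.079  0.044] [2.5 2.5] diam 0.0 0.0
bottle [ 0.432 -0.079  0.109] [1. 1.] diam 0.0 0.0
```

Sizes from both views: the job cassette measures 145–149 mm, so it is large. The scrap pair come out at about 99 and 121 mm (small and medium), which agrees. The new large one is A, at (0.663, -0.199). I'll move high over the job cassette first, with the fingers partly closed, and check it with the wrist camera. The tool axes are x = world -y, y = world -x, z = down.

Request:
jog_arm --motion '[{"offset":[-5,12,0],"roll":0,"hand":30},{"offset":[-13,34,0],"roll":0,"hand":30},{"offset":[-22,59,0],"roll":0,"hand":30},{"offset":[-32,85,0],"roll":0,"hand":30},{"offset":[-42,112,0],"roll":0,"hand":30},{"offset":[-52,139,0],"roll":0,"hand":30},{"offset":[-62,166,0],"roll":0,"hand":30},{"offset":[-72,192,0],"roll":0,"hand":30},{"offset":[-80,214,0],"roll":0,"hand":30},{"offset":[-86,230,0],"roll":0,"hand":30},{"offset":[-89,238,0],"roll":0,"hand":30},{"offset":[-89,238,0],"roll":0,"hand":30},{"offset":[-89,238,0],"roll":0,"hand":30},{"offset":[-89,238,0],"roll":0,"hand":30}]'

```text
clock: 1.32
tool_pos: [0.4377, 0.089, 0.2376]
orientation: [-180.0, -0.0, -90.0]
force: [-0.6, -0.8, 0.0]
opening: 0.0293
```

```bash
python3 - <<'E'
from h import *
from plant import ctrl,cams
import cv2
from scipy.spatial.transform import Rotation as R
o=ctrl.get_obs();s=cams.snapshot('wrist');g=cams.snapshot('scene')
print(o['clock'],o['tool_pos'],o['orientation'],o['joint_pos'],o['opening'],o['force'])
T=np.eye(4);T[:3,:3]=R.from_euler('xyz',o['orientation'],degrees=True).as_matrix();T[:3,3]=o['tool_pos']
W=T@s['T_tool_cam'];q=np.linalg.inv(W)
def pr(x):
    c=q@np.append(x,1);return (s['K']@c[:3]/c[2])[:2]
print('pred bore',pr([.436,.089,.042]),'A',pr([.663,-.199,.039]))
pickle.dump(dict(s=s,W=W,scene=g),open('d1.pkl','wb'))
im=s['img'][:,:,::-1].copy();cv2.drawMarker(im,tuple(int(v) for v in pr([.436,.089,.042])),(0,0,255),0,8)
g2=cv2.resize(g['img'][60:210,30:230,::-1],None,fx=2,fy=2,interpolation=cv2.INTER_CUBIC)
out=np.zeros((384,512+288,3),np.uint8);out[:,:512]=im
out[:300,512:]=g2[:,0:288]
cv2.imwrite('pics/w1.png',out)
E
```

```text
1.3167 [0.4376801  0.08902373 0.23758518] [-1.79990025e+02 -6.24063605e-03 -8.99962704e+01] [ 3.69382468e+01 -1.62355629e+00 -2.65749185e+01  1.21129331e-02
 -6.50444154e+01 -3.69396269e+01] 0.029324359693939216 [-0.57357174 -0.76875998  0.01333179]
pred bore [256.94457584 172.68805853] A [  32.18100197 -107.3191843 ]
```

View pics/w1.png

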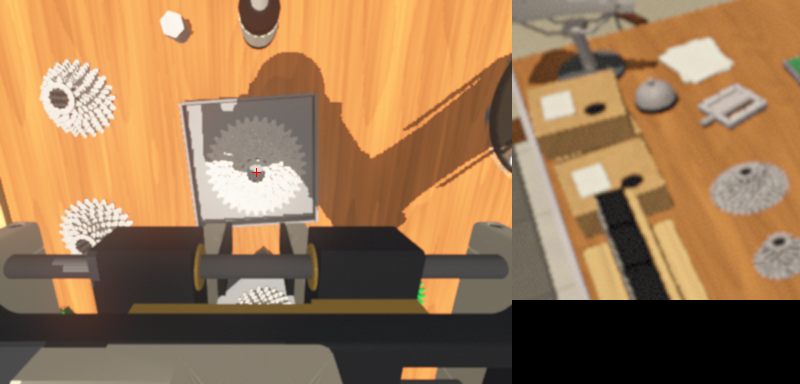

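The wrist view shows the job cassette's bore right at the predicted mark (257,173). It fills most of the tray (about 99 px against a 132 px tray), so large is confirmed. Nothing is close to it: the bottle is at (259,20), about 17 cm off. I'll descend and hold.

Request:
jog_arm --motion '[{"offset":[0,1,8],"roll":0,"hand":30},{"offset":[0,1,25],"roll":0,"hand":30},{"offset":[0,1,45],"roll":0,"hand":30},{"offset":[0,1,65],"roll":0,"hand":30},{"offset":[0,1,85],"roll":0,"hand":30},{"offset":[0,1,105],"roll":0,"hand":30},{"offset":[0,1,123],"roll":0,"hand":30},{"offset":[0,1,137],"roll":0,"hand":30},{"offset":[0,1,147],"roll":0,"hand":30},{"offset":[0,1,152],"roll":0,"hand":30},{"offset":[0,1,152],"roll":0,"hand":30},{"offset":[0,1,152],"roll":0,"hand":30},{"offset":[0,1,152],"roll":0,"hand":30},{"offset":[0,1,152],"roll":0,"hand":30},{"offset":[0,1,152],"roll":0,"hand":30},{"offset":[0,1,152],"roll":0,"hand":30},{"offset":[0,1,152],"roll":0,"hand":30},{"offset":[0,1,152],"roll":0,"hand":30},{"offset":[0,1,152],"roll":0,"hand":30},{"offset":[0,1,152],"roll":0,"hand":30}]'

```text
clock: 3.08
tool_pos: [0.436, 0.089, 0.0856]
orientation: [-180.0, 0.0, -90.0]
force: [-0.5, 0.5, 0.2]
opening: 0.0299
```

Request:
jog_arm --motion '[{"offset":[0,0,0],"roll":0,"hand":30},{"offset":[0,0,0],"roll":0,"hand":30},{"offset":[0,0,0],"roll":0,"hand":30},{"offset":[0,0,0],"roll":0,"hand":30},{"offset":[0,0,0],"roll":0,"hand":30},{"offset":[0,0,0],"roll":0,"hand":30},{"offset":[0,0,0],"roll":0,"hand":30},{"offset":[0,0,0],"roll":0,"hand":30},{"offset":[0,0,0],"roll":0,"hand":30},{"offset":[0,0,0],"roll":0,"hand":30},{"offset":[0,0,0],"roll":0,"hand":30},{"offset":[0,0,0],"roll":0,"hand":30},{"offset":[0,0,0],"roll":0,"hand":30},{"offset":[0,0,0],"roll":0,"hand":30},{"offset":[0,0,0],"roll":0,"hand":30},{"offset":[0,0,0],"roll":0,"hand":30},{"offset":[0,0,0],"roll":0,"hand":30},{"offset":[0,0,0],"roll":0,"hand":30}]'

```text
clock: 4.58
tool_pos: [0.436, 0.089, 0.0856]
orientation: [-180.0, 0.0, -90.0]
force: [-0.1, -0.5, 0.3]
opening: 0.0298
```

```bash
python3 - <<'E'
from h import *
from plant import cams
import cv2
g=cams.snapshot('scene');s=cams.snapshot('side')
a=cv2.resize(g['img'][90:215,50:180,::-1],None,fx=3,fy=3,interpolation=cv2.INTER_CUBIC)
b=cv2.resize(s['img'][30:155,200:330,::-1],None,fx=3,fy=3,interpolation=cv2.INTER_CUBIC)
cv2.imwrite('pics/ab.png',np.hstack([a,b]))
E
```

```text
(no output)
```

View pics/ab.png

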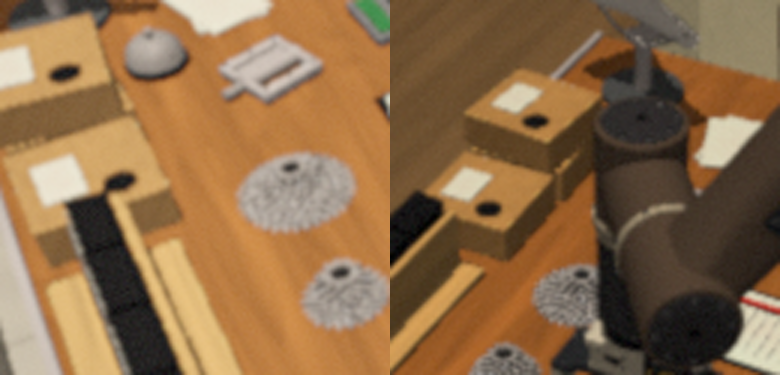

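The scene crop shows A still unmoved. The cardboard box behind it has its near top corners at scene (101,129.3) and (110,153.3), and at side (254,89.3) and (238.3,108.3). I'll check clearance for the gripper body.

```bash
python3 - <<'E'
from h import *
d=pickle.load(open('d0.pkl','rb'))
S,D=d['scene'],d['side'];TS,TD=S['cam_to_world'],D['cam_to_world']
for k,a,b in(('c1',(101,129.3),(254,89.3)),('c2',(110,153.3),(238.3,108.3)),('dome top',(99.3,101.5),(285,73))):
    x,r=tri([ray(S,TS,a),ray(D,TD,b)]);print(k,x.round(3),np.round(r,1))
E
```

```text
c1 [ 0.784 -0.332  0.077] [5.3 5.3]
c2 [ 0.792 -0.204  0.058] [2.2 2.2]
dome top [ 0.739 -0.553  0.048] [4.9 4.9]
```

The box is at most 8 cm tall and starts at x ≈ 0.78. The gripper body stays above z = 0.14 and inside x = 0.76, so it is clear. I'll lift, then move across high up.

Request:
jog_arm --motion '[{"offset":[0,0,-8],"roll":0,"hand":30},{"offset":[0,0,-25],"roll":0,"hand":30},{"offset":[0,0,-50],"roll":0,"hand":30},{"offset":[0,0,-75],"roll":0,"hand":30},{"offset":[0,0,-100],"roll":0,"hand":30},{"offset":[0,0,-125],"roll":0,"hand":30},{"offset":[0,0,-144],"roll":0,"hand":30},{"offset":[0,0,-152],"roll":0,"hand":30},{"offset":[0,0,-152],"roll":0,"hand":30}]'

```text
clock: 5.43
tool_pos: [0.4369, 0.0895, 0.2399]
orientation: [-179.8, 0.1, -90.0]
force: [0.2, -0.1, -0.6]
opening: 0.03
```

Request:
jog_arm --motion '[{"offset":[6,-5,0],"roll":0,"hand":30},{"offset":[18,-14,0],"roll":0,"hand":30},{"offset":[36,-28,0],"roll":0,"hand":30},{"offset":[57,-45,0],"roll":0,"hand":30},{"offset":[80,-63,0],"roll":0,"hand":30},{"offset":[104,-82,0],"roll":0,"hand":30},{"offset":[128,-101,0],"roll":0,"hand":30},{"offset":[152,-120,0],"roll":0,"hand":30},{"offset":[176,-139,0],"roll":0,"hand":30},{"offset":[200,-158,0],"roll":0,"hand":30},{"offset":[223,-176,0],"roll":0,"hand":30},{"offset":[245,-193,0],"roll":0,"hand":30},{"offset":[264,-208,0],"roll":0,"hand":30},{"offset":[278,-219,0],"roll":0,"hand":30},{"offset":[286,-225,0],"roll":0,"hand":30},{"offset":[288,-227,0],"roll":0,"hand":30},{"offset":[288,-227,0],"roll":0,"hand":30},{"offset":[288,-227,0],"roll":0,"hand":30}]'

```text
clock: 6.93
tool_pos: [0.6624, -0.1985, 0.2368]
orientation: [179.9, 0.0, -90.0]
force: [0.1, -0.0, 0.1]
opening: 0.0303
```

```bash
python3 - <<'E'
from h import *
from plant import ctrl,cams
import cv2
from scipy.spatial.transform import Rotation as R
o=ctrl.get_obs();s=cams.snapshot('wrist')
print(o['clock'],o['tool_pos'],o['orientation'])
T=np.eye(4);T[:3,:3]=R.from_euler('xyz',o['orientation'],degrees=True).as_matrix();T[:3,3]=o['tool_pos']
c=np.linalg.inv(T@s['T_tool_cam'])@[.663,-.199,.039,1];p=(s['K']@c[:3]/c[2])[:2];print(p)
im=s['img'][:,:,::-1].copy();cv2.drawMarker(im,tuple(int(v) for v in p),(0,0,255),0,8)
cv2.imwrite('pics/w2.png',im)
E
```

```text
6.9333 [ 0.66236398 -0.198504    0.23683839] [ 1.79929963e+02  2.04584952e-02 -8.99941760e+01]
[254.96123105 171.89202879]
```

View pics/w2.png

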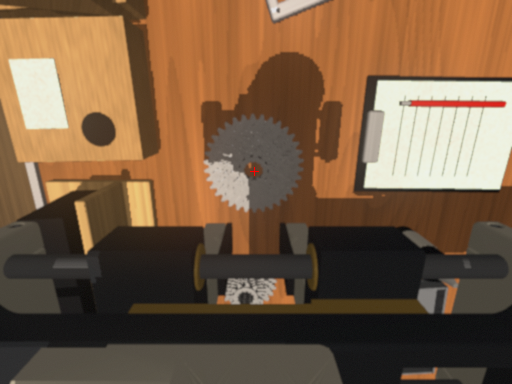

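The mark at (255,172) sits on A's bore. A spans about 99 px, the same as the job cassette did from this height, so they are the same size. The box and rack edges to the left (x px < 155) are at x ≈ 0.79 or beyond, clear of the body. I'll descend and hold.

Request:
jog_arm --motion '[{"offset":[0,0,8],"roll":0,"hand":30},{"offset":[0,0,25],"roll":0,"hand":30},{"offset":[0,0,45],"roll":0,"hand":30},{"offset":[0,0,65],"roll":0,"hand":30},{"offset":[0,0,85],"roll":0,"hand":30},{"offset":[0,0,105],"roll":0,"hand":30},{"offset":[0,0,123],"roll":0,"hand":30},{"offset":[0,0,137],"roll":0,"hand":30},{"offset":[0,0,148],"roll":0,"hand":30},{"offset":[0,0,154],"roll":0,"hand":30},{"offset":[0,0,154],"roll":0,"hand":30},{"offset":[0,0,154],"roll":0,"hand":30},{"offset":[0,0,154],"roll":0,"hand":30},{"offset":[0,0,154],"roll":0,"hand":30},{"offset":[0,0,154],"roll":0,"hand":30},{"offset":[0,0,154],"roll":0,"hand":30},{"offset":[0,0,154],"roll":0,"hand":30},{"offset":[0,0,154],"roll":0,"hand":30},{"offset":[0,0,154],"roll":0,"hand":30},{"offset":[0,0,154],"roll":0,"hand":30}]'

```text
clock: 8.65
tool_pos: [0.663, -0.1991, 0.0836]
orientation: [-180.0, -0.0, -90.0]
force: [1.0, 0.9, -0.4]
opening: 0.03
```

Request:
jog_arm --motion '[{"offset":[0,0,0],"roll":0,"hand":30},{"offset":[0,0,0],"roll":0,"hand":30},{"offset":[0,0,0],"roll":0,"hand":30},{"offset":[0,0,0],"roll":0,"hand":30},{"offset":[0,0,0],"roll":0,"hand":30},{"offset":[0,0,0],"roll":0,"hand":30},{"offset":[0,0,0],"roll":0,"hand":30},{"offset":[0,0,0],"roll":0,"hand":30},{"offset":[0,0,0],"roll":0,"hand":30},{"offset":[0,0,0],"roll":0,"hand":30},{"offset":[0,0,0],"roll":0,"hand":30},{"offset":[0,0,0],"roll":0,"hand":30},{"offset":[0,0,0],"roll":0,"hand":30},{"offset":[0,0,0],"roll":0,"hand":30},{"offset":[0,0,0],"roll":0,"hand":30},{"offset":[0,0,0],"roll":0,"hand":30},{"offset":[0,0,0],"roll":0,"hand":30},{"offset":[0,0,0],"roll":0,"hand":30}]'

```text
clock: 10.15
tool_pos: [0.663, -0.199, 0.0836]
orientation: [-180.0, 0.0, -90.0]
force: [0.6, -0.2, -0.3]
opening: 0.0299
```

```bash
python3 - <<'E'
from plant import ctrl,cams
import cv2,numpy as np
o=ctrl.get_obs();print(o['clock'],o['tool_pos'],o['force'])
g=cams.snapshot('scene')['img'][60:260,50:310,::-1]
cv2.imwrite('pics/end.png',cv2.resize(g,None,fx=3,fy=3,interpolation=cv2.INTER_CUBIC))
E
```

```text
10.15 [ 0.66297886 -0.19901182  0.08356985] [ 0.55516079 -0.18351605 -0.29433629]
```

View pics/end.png

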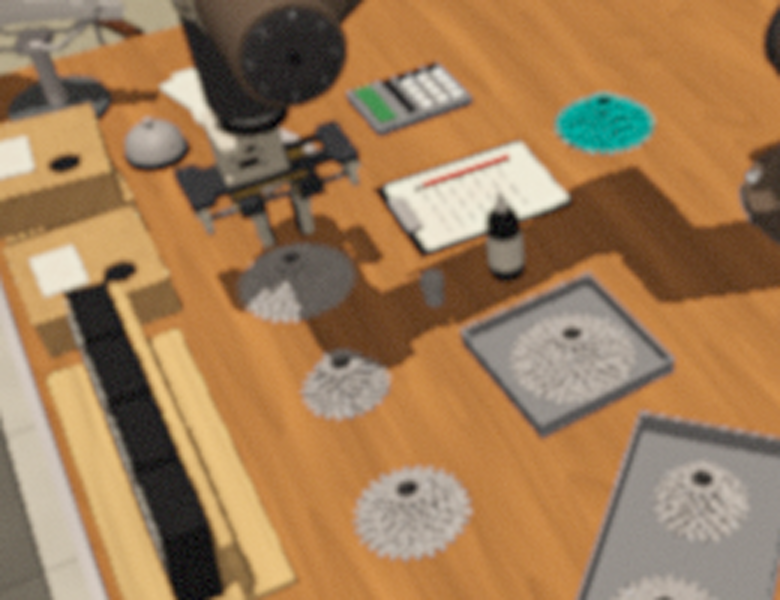

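The final scene view shows the hand above new cassette A (bore at crop (291,258), i.e. image (147,146), where it started). The job cassette, now fully lit at crop (572,360), clearly fills its tray as the large one, and nothing has been disturbed. I'm handing in.

```bash
python3 -c "
from plant import ctrl,order
print(order.close_job());o=ctrl.get_obs();print(o['clock'],o['tool_pos'],o['force'])"
```

```text
the job is handed in; nothing more can be done
None
the job is handed in; nothing more can be done
```

I pointed at the worn cassette in the job tray, then at the new large one that replaces it, and handed the job in with the hand still over the new one.

- **Size:** the customer's cassette measured 145–149 mm across, so it is the large one. The two in the scrap tray measured about 99 and 121 mm, which fits. Its match is the cassette at the robot's right end of the row, which measured 139–145 mm.
- **Pointing:** at both cassettes the fingertips were about 3 cm above the top and the hand was within a few mm of the middle. I held for about 2.3 s at the worn one and about 2.4 s at the new one before handing in, and the clock stood at about 10 s.
- **Checks:** force readings stayed at 1.4 N or less. They were about as large in free air, so I take them as noise, but they cannot by themselves rule out a touch just over 0.5 N. The last picture showed no cassette shifted; the second one in the scrap tray was mostly outside that picture.
- **Disagreements:** measured top heights were within about 2 mm of the stated ones. The job tray stood slightly to the left (y ≈ +0.09 m) rather than "straight ahead or to the right" as described. The sightings of the box corner behind the new cassette missed each other by about 5 mm, but clearance there was about 3 cm.

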